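# Pack out a fossil slab in its carrier

## Task

The fossil slab lying between the fence and the short steel jaw of the carrier must not be able to shift under the microscope: fill the gap between it and the jaw snugly with two packers, standing them upright and side by side on the base plate near the middle of the jaw; choose the two whose thicknesses together just fit. Lower them in gently without forcing them or shifting either slab, leave the packers you do not need in their tray, and do not knock over the glass vials.

Things in the scene. Friction and masses are not known exactly. Their poses are not given: they have to be found in the camera images.
- carrier: Carrier fixed to the bench: grey base plate 10 mm thick, 115 mm in x, y = -70 to 200 mm; a dark steel fence along its whole -x side (inner face x = -39.5 mm), a short steel jaw on its +x side (see far_jaw). Both rise to z = 46 mm; the bay between them is 79 mm across. Origin: underside of the plate below the middle of the bay; x = across the gap, y = along the fence to the parked slab, z up.
- far_jaw (a point): Foot of the jaw's inner face (carrier x = +39.5 mm), on the base plate, halfway along the 90 mm long jaw. The slab in the bay lies 0.5 mm off the fence; the gap from slab to jaw is 32.5 mm with the 46 mm slab, 23.5 mm with the 55 mm slab, open at the top and both ends. Axes as the carrier's.
- slab_thin: The thinner of two loose sawn stone slabs with a fossil on top, 46 x 100 x 45 mm (x, y, z), about 518 g. Origin: lower edge of the face at the fence, halfway along it; x through the 46 mm thickness, away from the fence, y along the fence, z up. Starts in the bay (carrier-frame y near 0) or parked along the fence (y near 137 mm).
- slab_thick: The thicker of two loose sawn stone slabs with a fossil on top, 55 x 100 x 45 mm (x, y, z), about 619 g. Origin: lower edge of the face at the fence, halfway along it; x through the 55 mm thickness, away from the fence, y along the fence, z up. Starts in the bay (carrier-frame y near 0) or parked along the fence (y near 137 mm).
- tray: Wooden divided tray fixed to the bench, 172 x 84 mm, floor 4 mm thick, rim and dividers 22 mm high; four pockets in a row along x (at x = -63, -21, 21, 63 mm, y = 0), each 38 x 76 mm inside, one packer standing in each, any packer in any pocket. Origin: centre of the underside.
- packer8: Aluminium packer 8 mm thick: paddle-shaped plate standing upright in the tray. Lower part 8 x 60 x 44 mm (x, y, z), above it a grip tab 8 mm thick (x), 36 mm wide (y), from z = 44 to 88 mm. Origin: centre of the underside; x = thickness, y = width, z up. Pinch it across the 36 mm of the tab. About 91 g, give or take a third.
- packer13: Aluminium packer 13 mm thick: paddle-shaped plate standing upright in the tray. Lower part 13 x 60 x 44 mm (x, y, z), above it a grip tab 13 mm thick (x), 36 mm wide (y), from z = 44 to 88 mm. Origin: centre of the underside; x = thickness, y = width, z up. Pinch it across the 36 mm of the tab. About 148 g, give or take a third.
- packer17: Aluminium packer 17 mm thick: paddle-shaped plate standing upright in the tray. Lower part 17 x 60 x 44 mm (x, y, z), above it a grip tab 17 mm thick (x), 36 mm wide (y), from z = 44 to 88 mm. Origin: centre of the underside; x = thickness, y = width, z up. Pinch it across the 36 mm of the tab. About 194 g, give or take a third.
- packer26: Aluminium packer 26 mm thick: paddle-shaped plate standing upright in the tray. Lower part 26 x 60 x 44 mm (x, y, z), above it a grip tab 26 mm thick (x), 36 mm wide (y), from z = 44 to 88 mm. Origin: centre of the underside; x = thickness, y = width, z up. Pinch it across the 36 mm of the tab. About 297 g, give or take a third.
- vial_a: Small amber glass vial standing on the bench, 32 mm diameter, 48 mm tall, loose. Origin: centre of its underside, z up. A bystander.
- vial_b: Small amber glass vial standing on the bench, 32 mm diameter, 48 mm tall, loose. Origin: centre of its underside, z up. A bystander.

How it is judged:
At the end, for the whole second after the job is handed in: The two packers that fit (13+17 mm by the 46 mm slab, 8+13 mm by the 55 mm slab) stand still in the gap, under 4 mm off the plate, upright within 0.12 rad, square to the jaw within 0.15 rad, within 22 mm of its middle; the others are in their tray; both slabs moved under 10 mm (((y of slab_thin in the frame of carrier between -0.05 and 0.05 m and (z of packer13 in the frame of carrier between 0.006 and 0.014 m and y of packer13 in the frame of carrier between -0.022 and 0.022 m and x of packer13 in the frame of carrier between 0 and 0.0395 m and angle between packer13's own z axis and vertical below 0.12 rad and angle between the x axis of packer13 and the x axis of carrier, either way round below 0.15 rad) and (z of packer17 in the frame of carrier between 0.006 and 0.014 m and y of packer17 in the frame of carrier between -0.022 and 0.022 m and x of packer17 in the frame of carrier between 0 and 0.0395 m and angle between packer17's own z axis and vertical below 0.12 rad and angle between the x axis of packer17 and the x axis of carrier, either way round below 0.15 rad) and (z of packer8 in the frame of tray below 0.03 m and x of packer8 in the frame of tray between -0.084 and 0.084 m and y of packer8 in the frame of tray between -0.04 and 0.04 m) and (z of packer26 in the frame of tray below 0.03 m and x of packer26 in the frame of tray between -0.084 and 0.084 m and y of packer26 in the frame of tray between -0.04 and 0.04 m)) or (y of slab_thick in the frame of carrier between -0.05 and 0.05 m and (z of packer8 in the frame of carrier between 0.006 and 0.014 m and y of packer8 in the frame of carrier between -0.022 and 0.022 m and x of packer8 in the frame of carrier between 0 and 0.0395 m and angle between packer8's own z axis and vertical below 0.12 rad and angle between the x axis of packer8 and the x axis of carrier, either way round below 0.15 rad) and (z of packer13 in the frame of carrier between 0.006 and 0.014 m and y of packer13 in the frame of carrier between -0.022 and 0.022 m and x of packer13 in the frame of carrier between 0 and 0.0395 m and angle between packer13's own z axis and vertical below 0.12 rad and angle between the x axis of packer13 and the x axis of carrier, either way round below 0.15 rad) and (z of packer17 in the frame of tray below 0.03 m and x of packer17 in the frame of tray between -0.084 and 0.084 m and y of packer17 in the frame of tray between -0.04 and 0.04 m) and (z of packer26 in the frame of tray below 0.03 m and x of packer26 in the frame of tray between -0.084 and 0.084 m and y of packer26 in the frame of tray between -0.04 and 0.04 m))) and linear speed of each of packer8, packer13, packer17, packer26 below 0.02 m/s and distance of each of slab_thin, slab_thick from where it was at the start of the episode below 0.01 m); the robot touches nothing.
It fails at once if the thinner slab is shifted by more than 12 mm (distance of slab_thin from where it was at the start of the episode above 0.012 m).
It fails at once if the thicker slab is shifted by more than 12 mm (distance of slab_thick from where it was at the start of the episode above 0.012 m).
It fails at once if a packer is forced or dropped: it presses on the carrier or a slab with more than 40 N (contact force between any of packer8, packer13, packer17, packer26 and carrier above 40 N or contact force between any of packer8, packer13, packer17, packer26 and slab_thin above 40 N or contact force between any of packer8, packer13, packer17, packer26 and slab_thick above 40 N).
It fails at once if a vial is knocked over (angle between any of vial_a, vial_b's own z axis and vertical above 0.6 rad).
It also fails if it takes over 64 s, if anything falls off the work surface, if the arm or the gripper's body presses on something with over 40 N, if the wrist force passes 120 N, or if a joint passes its speed limit or range.

## Robot

A 6-joint arm with a two-finger parallel gripper is mounted at the origin on the work surface. World frame = base frame: x ahead of the robot, y to its left, z up, the work surface at z = 0. Lengths are in m, angles in rad, forces in N, time in s.
With the tool pointing down it reaches from about 0.275 to 0.875 m from the base axis. Payload 12.5 kg.
Tool frame: the origin (TCP) lies midway between the tips of the shut fingers; the grasp point (between the pads) lies 19 mm behind it; z points along the fingers, y is the line along which they close (so a half turn about z gives the same grasp; the last joint's range is limited). The gripper opens to 85 mm and grips with 20 to 120 N. Pads are 22 mm wide; open, the fingers measure 114 mm over their backs; the gripper's body (76 mm by 85 mm) begins 54 mm behind the grasp point. The pads swing forward as they close: fully open they stand 13 mm farther back than shut.
Start: joints at [-1.338, 0.351, 1.652, -0, 1.139, -0.085], TCP at [0.172, -0.522, 0.231] pointing down, gripper open.
Joint ranges: [-2.75, 2.75], [-0.79, 2.1], [0.01, 2.65], [-1.57, 4.71], [0.07, 3.14], [-2.87, 2.87]. Speed limits (rad/s): [2.22, 2.22, 2.79, 3.14, 3.14, 3.14].

## Interface

Orientations are given as a unit quaternion [w, x, y, z].
In Python, from rig import arm, ungrasp, grab, eyes, monitor gives the robot as it stands. The module is installed in compiled form; this text tells all that it offers. Calls block until the motion is done:
- arm.goto(position, orientation): joint-space move of the TCP to a pose.
- arm.move_straight(position, orientation=None, rate=0.15): straight line of the TCP; orientation=None keeps the orientation; rate is the mean speed in m/s.
- arm.movej(angles): joint-space move.
- ungrasp() and grab(): open the fingers fully, or close them until they stop; the grip force is fixed at half the most.
- arm.pause(seconds).
- arm.ik(position, orientation): joint angles nearest the present ones, or None.
- eyes.get_image(name): name is "side" or "top" or "wrist"; returns the picture (480x640x3 uint8, blue, green, red); there is no depth.
- eyes.camera_info(name): a dict with "fovy" (degrees; the focal length in pixels is half the picture's height over the tangent of half this angle, whatever the lens; pixels are square), "cx", "cy" (the principal point, pixels), "xyz" and "orientation" of the camera in the world. Camera axes: x right, y up, looking along -z (the intrinsics and any distortion apply to the point x, -y, -z); pixel columns grow to the right and rows downward; lengths in m; the calibration is good to about 2 mm. A picture is of the moment at which its call begins: read the wrist's pose just before it. camera_info takes no time and is no camera call; for the wrist camera it gives the pose at the moment of the call.
A pose or a line that the arm cannot do raises arm.PlanningError and nothing moves.
- arm.hand_in(): hands the job in; it is judged then, once.
Readings, each from a call of its own:
- monitor.read_clock(): time.
- monitor.read_qpos(): joint angles.
- monitor.read_joint_vel(): joint speeds.
- monitor.read_tau(): joint torques, N m.
- monitor.read_position(): TCP position.
- monitor.read_orientation(): TCP orientation.
- monitor.read_wrist_force(): force on the tool from outside, world axes, zero at the start.
- monitor.read_ft_torque(): the same for the moment, N m.
- monitor.read_grip_width(): finger opening in m.
- monitor.read_finger_force(): force on a finger pad.
Only numpy, scipy, OpenCV 4.12 (cv2) and the standard library are available. Lean on these libraries where they do the work, as an engineer would, in place of code of your own. Each camera call takes 0.05 s, during which the arm holds its last target. There are 200 camera calls.

## Working session

There is one attempt and no reset: what is moved stays moved. The work goes in short steps, each a Python script; the robot and the scene stay as the last script left them, time stands still between calls to the robot, and variables do not carry over. Pictures are saved under pics/ and viewed, at most 10 in all, crops included, and the job is handed in when it is done.

```bash
mkdir -p pics; python3 - <<'E'
from rig import arm, ungrasp, grab, eyes, monitor
import cv2
for n in ("top","side"):
    im=eyes.get_image(n); cv2.imwrite(f"pics/{n}0.png",im); print(n,eyes.camera_info(n))
print(eyes.camera_info("wrist")); print(monitor.read_clock(), monitor.read_orientation())
E
```

```text
top {'fovy': 49.31420907033425, 'cx': 322.0743302987349, 'cy': 244.8374213709635, 'xyz': array([ 0.38302841, -0.00100207,  0.88724643]), 'orientation': array([ 0.7109494 ,  0.07945861, -0.07795813, -0.69437729])}
side {'fovy': 42.95633083179336, 'cx': 306.7446256367294, 'cy': 251.5948621448153, 'xyz': array([0.21485193, 0.80989294, 0.76671317]), 'orientation': array([-0.17667668, -0.0775184 ,  0.42112655,  0.88624414])}
{'fovy': 62.8273403766734, 'cx': 317.04966320544924, 'cy': 237.7696685809196, 'xyz': array([ 0.23850383, -0.50115029,  0.37346835]), 'orientation': array([ 0.80232068, -0.1120155 ,  0.08189423, -0.5805406 ])}
0.1 [-4.87386319e-04  9.87404816e-01  1.58213434e-01 -3.99494315e-05]
```

View pics/top0.png

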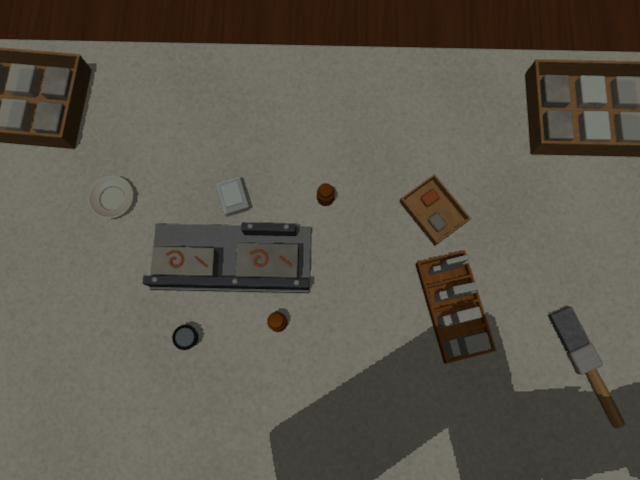

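View pics/side0.png

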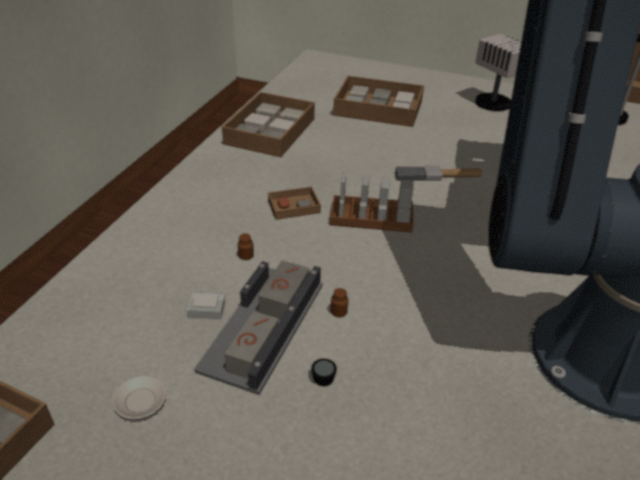

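```bash
cat > h.py <<'E'
from rig import arm, ungrasp, grab, eyes, monitor
import numpy as np, cv2, json
from scipy.spatial.transform import Rotation as Ro
def R(q): return Ro.from_quat(np.roll(np.asarray(q,float),-1)).as_matrix()
def Q(yaw): return np.array([0,np.cos(yaw/2),np.sin(yaw/2),0])   # tool down, tool x at yaw
def deproj(ci,uv,z):
    f=240/np.tan(np.radians(ci["fovy"])/2)
    d=R(ci["orientation"])@[(uv[0]-ci["cx"])/f,-(uv[1]-ci["cy"])/f,-1]
    c=np.asarray(ci["xyz"]); return c+d*(z-c[2])/d[2]
def proj(ci,P):
    f=240/np.tan(np.radians(ci["fovy"])/2)
    p=(np.atleast_2d(P)-ci["xyz"])@R(ci["orientation"])
    return np.c_[ci["cx"]-f*p[:,0]/p[:,2],ci["cy"]+f*p[:,1]/p[:,2]]
def look(target,yaw,h):
    """move so that the wrist camera, at height h, has target on its axis"""
    ci=eyes.camera_info("wrist"); Rt=R(monitor.read_orientation())
    pt=Rt.T@(ci["xyz"]-monitor.read_position()); dt=Rt.T@R(ci["orientation"])@[0,0,-1]
    Rn=R(Q(yaw)); d=Rn@dt
    arm.goto(target+d*(h-target[2])/d[2]-Rn@pt,Q(yaw))
def snap(name):
    ci=eyes.camera_info("wrist"); im=eyes.get_image("wrist")
    cv2.imwrite(f"pics/{name}.png",im)
    json.dump({k:np.asarray(v).tolist() for k,v in ci.items()},open(f"pics/{name}.json","w"))
def info(name): return json.load(open(f"pics/{name}.json"))
E
python3 - <<'E'
from h import *
t=eyes.camera_info("top")
J=[deproj(t,p,.046) for p in((242,225),(297,225))]; T=[deproj(t,p,.022) for p in((418,260),(465,252),(494,352),(447,362))]
F=[deproj(t,p,.046) for p in((146,281),(309,284))]
np.set_printoptions(precision=4,suppress=True); print(np.array(J),np.array(F),np.array(T))
F=np.array(F);yc=np.arctan2(*(-(F[0]-F[1])[[0,1]]*[1,-1])); 
d=F[0]-F[1]; yc=np.arctan2(-d[0],d[1]); T=np.array(T); e=(T[0]+T[1]-T[2]-T[3])/2; yt=np.arctan2(e[1],e[0]); print(yc,yt)
look(T.mean(0),yt,.45); snap("tray1")
look((J[0]+J[1])/2-[.02,0,0],yc,.40); snap("car1")
print(monitor.read_clock(),monitor.read_position())
E
```

```text
[[0.6045 0.1371 0.046 ]
 [0.6067 0.0456 0.046 ]] [[0.5069 0.2875 0.046 ]
 [0.5082 0.0227 0.046 ]] [[ 0.5569 -0.1591  0.022 ]
 [ 0.5726 -0.2389  0.022 ]
 [ 0.4077 -0.2798  0.022 ]
 [ 0.3901 -0.2031  0.022 ]]
0.005048848127800073 0.2504820119502869
3.1667 [0.617  0.0908 0.2577]
```

View pics/tray1.png

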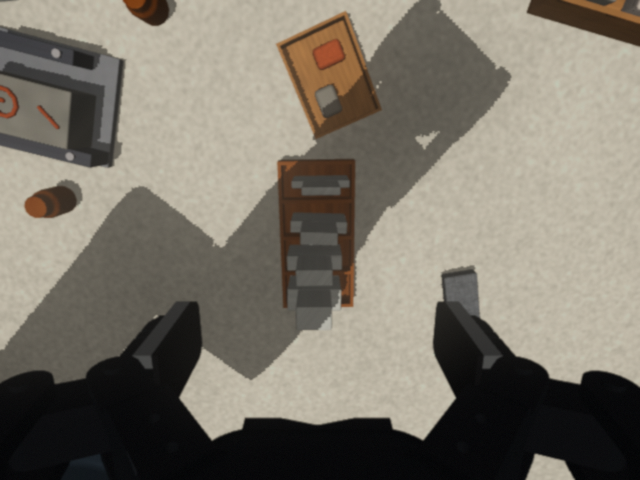

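View pics/car1.png

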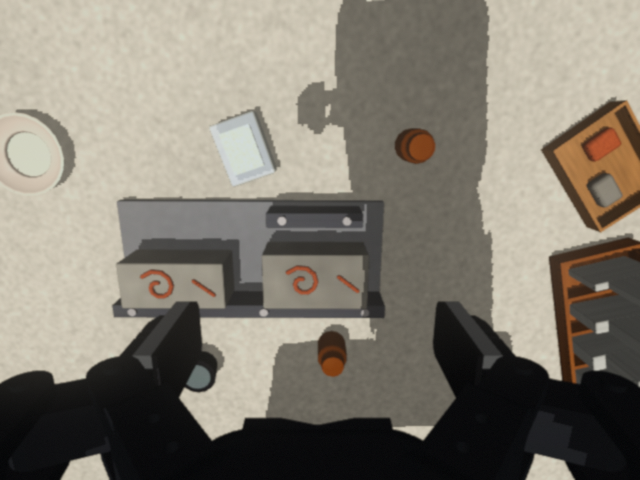

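```bash
python3 - <<'E'
import cv2,numpy as np
a=cv2.imread("pics/car1.png")[190:325,255:390];b=cv2.imread("pics/tray1.png")[150:330,275:360]
a=cv2.resize(a,None,fx=4,fy=4,interpolation=3);b=cv2.resize(b,None,fx=3,fy=3,interpolation=3)
b=np.clip(b.astype(float)*1.7,0,255).astype(np.uint8)
o=np.zeros((540,795,3),np.uint8);o[:,:540]=a;o[:,540:]=b;cv2.imwrite("pics/comp.png",o)
E
```

```text
(no output)
```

View pics/comp.png

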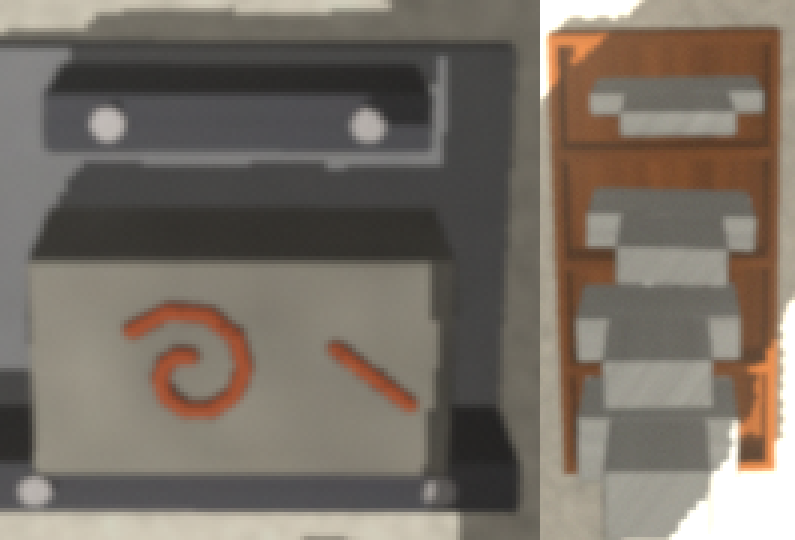

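```bash
python3 - <<'E'
from h import *
np.set_printoptions(precision=4,suppress=True)
c=info("car1");t=info("tray1")
C=lambda x,y,z:deproj(c,(255+x/4-.375,190+y/4-.375),z)
T=lambda x,y,z:deproj(t,(275+(x-540)/3-.33,150+y/3-.33),z)
print("jaw in L,R",C(44,150,.046),C(430,150,.046),"out",C(44,93,.046),C(430,93,.046))
print("slab back L,R",C(30,260,.055),C(434,260,.055),"front",C(34,472,.055),C(430,472,.055))
print("plate end far", C(515,42,.010),"fence front",C(518,512,.046),C(500,410,.01))
for n,(l,r,a,b) in dict(p8=(620,737,112,135),p13=(617,728,249,285),p17=(606,712,360,408)).items():
    P=np.array([T(l,a,.092),T(r,a,.092),T(l,b,.092),T(r,b,.092)])
    print(n,P.mean(0),"w",np.linalg.norm(P[0]-P[1]),"t",np.linalg.norm(P[0]-P[2]),"yaw",np.arctan2(*(P[0]-P[1])[:2]*[-1,1]))
# foot edges: front lower shoulders top z=.048
for n,(l,r,a) in dict(p8=(591,764,92),p13=(587,756,217),p17=(577,740,318)).items():
    A,B=T(l,a,.048),T(r,a,.048);print(n,"far shoulder edge",A,B,np.linalg.norm(A-B))
print("tray",T(549,30,.022),T(779,28,.022),T(775,467,.022))
E
```

```text
jaw in L,R [0.596  0.1382 0.046 ] [0.5964 0.0484 0.046 ] out [0.6095 0.1377 0.046 ] [0.6099 0.0489 0.046 ]
slab back L,R [0.572 0.141 0.055] [0.5725 0.0476 0.055 ] front [0.5183 0.1419 0.055 ] [0.5187 0.0466 0.055 ]
plate end far [0.6153 0.0237 0.01  ] fence front [0.5035 0.0231 0.046 ] [0.5151 0.0227 0.01  ]
p8 [ 0.545  -0.2083  0.092 ] w 0.0356172787340926 t 0.00706193598760868 yaw 0.24967845936409022
p13 [ 0.5003 -0.2179  0.092 ] w 0.03491119687980445 t 0.011838244322059453 yaw 0.24972736377365973
p17 [ 0.4609 -0.2235  0.092 ] w 0.034259222884680064 t 0.016722810247926476 yaw 0.24976943074133467
p8 far shoulder edge [ 0.5413 -0.1789  0.048 ] [ 0.5558 -0.236   0.048 ] 0.05886578634316145
p13 far shoulder edge [ 0.4984 -0.1876  0.048 ] [ 0.513 -0.245  0.048] 0.059231126919460156
p17 far shoulder edge [ 0.4611 -0.1927  0.048 ] [ 0.4756 -0.2494  0.048 ] 0.05854884220482399
tray [ 0.5553 -0.1585  0.022 ] [ 0.5763 -0.2379  0.022 ] [ 0.4108 -0.2831  0.022 ]
```

```bash
cat >> h.py <<'E'
YT,YC=.25,.005
ct=np.array([np.cos(YT),np.sin(YT)]); cx=np.array([np.cos(YC),np.sin(YC)])
W=lambda: np.array(monitor.read_wrist_force())
def at(xy,z): return np.array([xy[0],xy[1],z])
def pick(c,off):
    p=np.array(c)+off*ct
    ungrasp(); arm.goto(at(p,.15),Q(YT)); arm.move_straight(at(p,.055),rate=.1)
    grab(); print("grip",monitor.read_grip_width(),monitor.read_finger_force())
    arm.move_straight(at(p,.17),rate=.12); arm.pause(.2)
    print("lifted",monitor.read_grip_width(),W(),monitor.read_clock())
def guarded(d,step,n,lim,base):
    """step along d until the force change passes lim; returns True on contact"""
    p=np.array(monitor.read_position())
    for i in range(1,n+1):
        arm.move_straight(p+np.array(d)*step*i,rate=.02); f=W()-base
        if np.linalg.norm(f)>lim: print("contact",i,f,monitor.read_position()); return True
    print("no contact",f,monitor.read_position()); return False
E
python3 - <<'E'
from h import *
np.set_printoptions(precision=4,suppress=True)
pick((.5449,-.2084),0)
arm.move_straight(at((.589,.0933),.17),Q(YC),rate=.2)
snap("held8"); print(monitor.read_clock(),W())
E
```

```text
grip 0.0350158299572626 59.482828974723816
lifted 0.03548668995437894 [ 0.2325  0.0476 -0.5537] 7.55
9.275 [-0.6917  0.3265 -1.1458]
```

View pics/held8.png

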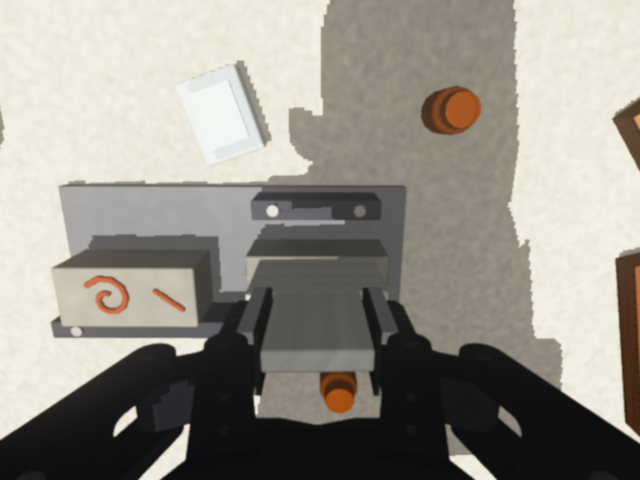

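```bash
python3 - <<'E'
from h import *
c=info("held8")
np.set_printoptions(precision=4,suppress=True)
print(deproj(c,(250,260),.119),deproj(c,(387,260),.119),deproj(c,(265,347),.207),deproj(c,(373,347),.207),deproj(c,(315,371),.207))
print("jaw in",deproj(c,(251,220),.046),deproj(c,(380,220),.046),proj(c,[[.596,.0933,.046]]))
E
```

```text
[0.5915 0.127  0.119 ] [0.5918 0.0556 0.119 ] [0.5943 0.1079 0.207 ] [0.5944 0.0751 0.207 ] [0.586  0.0927 0.207 ]
jaw in [0.5955 0.1381 0.046 ] [0.5959 0.0483 0.046 ] [[315.348  219.5407]]
```

```bash
python3 - <<'E'
from h import *
np.set_printoptions(precision=4,suppress=True)
p=(.588,.0933)
arm.move_straight(at(p,.112),rate=.1); arm.pause(.2); b=W(); print(b)
if not guarded([0,0,-1],.004,12,5,b):      # bottom ~3 mm above plate
    b=W(); guarded([*cx,0],.0005,14,3,b)
    q=np.array(monitor.read_position())
    arm.move_straight(q-[*(cx*.0003),0],rate=.02); b=W()
    guarded([0,0,-1],.0005,9,3,b)
    arm.pause(.2); print(W(),monitor.read_grip_width(),monitor.read_clock())
E
```

```text
[-0.023  -0.7776  0.3607]
no contact [-0.1269  1.3094 -0.5327] [0.5882 0.0933 0.0645]
contact 8 [-4.7816 -0.0918  1.976 ] [0.5916 0.0934 0.0643]
contact 7 [-3.1667 -0.1747  6.5413] [0.5915 0.0934 0.0613]
[-4.2668  0.5967  6.6302] 0.03491598443417641 18.575
```

```bash
python3 - <<'E'
from h import *
np.set_printoptions(precision=4,suppress=True)
ungrasp(); p=np.array(monitor.read_position()); arm.move_straight(at(p[:2],.17),rate=.12)
look(np.array([.58,.0933,.09]),YC,.36); snap("after8")
pick((.4999,-.2179),-.0045)
arm.move_straight(at((.5755,.0933),.17),Q(YC),rate=.2)
arm.move_straight(at((.5755,.0933),.115),rate=.1); arm.pause(.2); print(W(),monitor.read_position(),monitor.read_clock())
im=eyes.get_image("side"); cv2.imwrite("pics/side13.png",im)
a=cv2.resize(im[240:360,190:340],None,fx=3,fy=3,interpolation=3)
b=cv2.imread("pics/after8.png")[150:350,220:400]; b=cv2.resize(b,None,fx=1.8,fy=1.8)
o=np.zeros((360,450+b.shape[1],3),np.uint8);o[:,:450]=a;o[:b.shape[0],450:]=b;cv2.imwrite("pics/comp2.png",o)
E
```

```text
grip 0.03542295220810532 59.50398802757263
lifted 0.03502179491697198 [ 0.4819 -0.3942 -2.2127] 24.9333
[ 0.187  -0.4799 -0.9038] [0.5758 0.0933 0.1156] 27.5917
```

View pics/comp2.png

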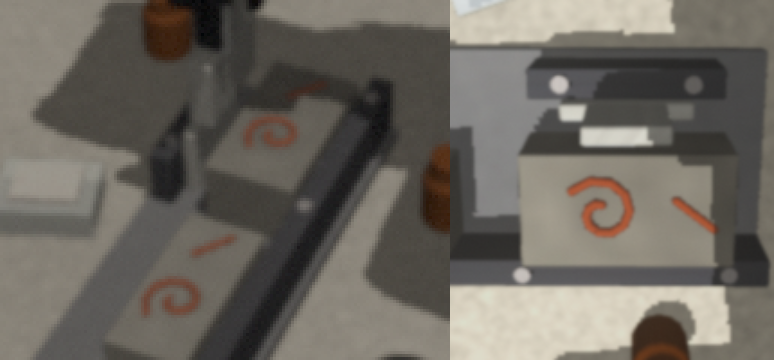

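```bash
python3 - <<'E'
from h import *
np.set_printoptions(precision=4,suppress=True)
c=info("after8"); D=lambda x,y,z:deproj(c,(220+(x-450)/1.8,150+y/1.8),z)
print("tab8",D(626,128,.098),D(626,146,.098),"shoulder",D(560,103,.054),D(560,121,.054),D(692,121,.054),"slab",D(520,154,.055),D(735,154,.055),"jaw",D(626,97,.046))
b=W()
if not guarded([0,0,-1],.0015,12,4,b):    # bottom to ~.047, i.e. 8 mm in
    print("entered",W()-b)
E
```

```text
tab8 [0.5945 0.093  0.098 ] [0.5874 0.0929 0.098 ] shoulder [0.5952 0.122  0.054 ] [0.5871 0.1222 0.054 ] [0.5874 0.0635 0.054 ] slab [0.572  0.1404 0.055 ] [0.5725 0.0438 0.055 ] jaw [0.5965 0.0929 0.046 ]
no contact [-2.6493 -0.3793 -0.1089] [0.5756 0.0933 0.0974]
entered [-2.6493 -0.3793 -0.1089]
```

```bash
python3 - <<'E'
from h import *
np.set_printoptions(precision=4,suppress=True)
b=np.array([.187,-.48,-.9]); x=.5755; z=monitor.read_position()[2]-.0003
while z>.0605:
    z-=.0015 if z>.066 else .0005
    arm.move_straight(at((x,.0933),z),rate=.03); f=W()-b
    if abs(f[0])>2: x+=np.sign(f[0])*.0003; print(round(z,4),round(x,4),f)
    if f[2]>5: print("down",z,f); break
print(monitor.read_position(),W()-b,monitor.read_clock())
E
```

```text
0.0956 0.5752 [-2.4086  0.6348 -1.8179]
0.0941 0.5749 [-2.8732  0.3039 -0.681 ]
0.0896 0.5746 [-2.3549  0.8374 -0.8294]
[0.5747 0.0933 0.0603] [-0.7953  0.024   2.1755] 38.6417
```

```bash
python3 - <<'E'
from h import *
ungrasp(); p=np.array(monitor.read_position()); arm.move_straight(at(p[:2],.18),rate=.1)
look(np.array([.58,.0933,.09]),YC,.36); snap("end"); s=eyes.get_image("side")
b=cv2.imread("pics/end.png")[130:350,180:420]; b=cv2.resize(b,None,fx=1.8,fy=1.8)
a=cv2.resize(s[170:370,190:420],None,fx=1.5,fy=1.5)
o=np.zeros((400,345+b.shape[1],3),np.uint8);o[:300,:345]=a;o[:b.shape[0],345:]=b;cv2.imwrite("pics/comp3.png",o)
print(monitor.read_clock())
E
```

```text
40.925
```

View pics/comp3.png

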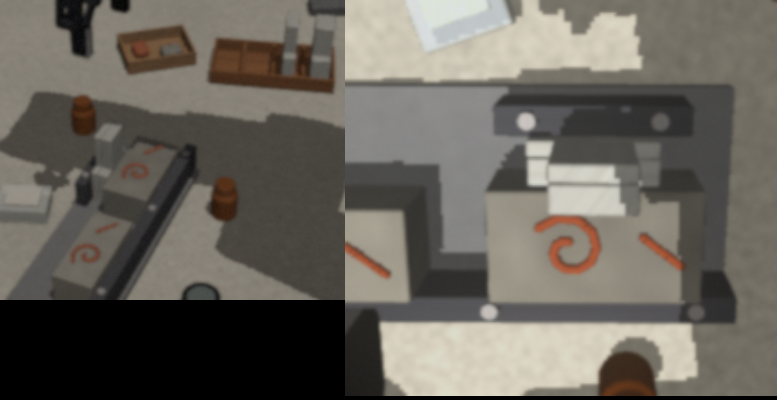

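The picture shows both packers upright, flush and side by side between slab and jaw (tabs at about (595,190) in the composite). The other two packers are still in the tray and both vials are standing.

```bash
python3 -c "
from h import *
print(arm.hand_in())"
```

```text
the job is handed in; nothing more can be done
None
```

I filled the gap beside the 55 mm slab with the 8 mm and 13 mm packers and handed the job in after about 41 s. The last pictures showed both packers upright, the other two in the tray and both vials standing; the hand-in call did not report a verdict.

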